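# Close the cam clamp on the copper bar

### The arm

A 6-joint arm with a two-finger parallel gripper is mounted at the origin on a cart in front of the work surface, level with it; the furniture and walls round the work are solid. World frame = base frame: x ahead of the robot, y to its left, z up, the work surface at z = 0. Lengths are in mm, angles in rad, forces in N, time in s.
With the tool pointing down it reaches from about 300 to 775 mm from the base axis. Payload 14.6 kg.
Tool frame: the origin (TCP) lies midway between the tips of the shut fingers; the grasp point (between the pads) lies 19 mm behind it; z points along the fingers, y is the line along which they close (so a half turn about z gives the same grasp; the last joint's range is limited). The gripper opens to 85 mm and grips with 20 to 120 N. Pads are 22 mm wide; open, the fingers measure 114 mm over their backs; the gripper's body (76 mm by 85 mm) begins 54 mm behind the grasp point. The pads swing forward as they close: fully open they stand 13 mm farther back than shut.
Start: joints at [1.075, 0.3, 1.521, -0, 1.321, -0.067], TCP at [228.675, 500.197, 231.281] pointing down, gripper open.
Joint ranges: [-3.03, 3.03], [-0.79, 2.21], [0.23, 2.52], [-1.04, 4.18], [0, 3.07], [-2.55, 2.55]. Speed limits (rad/s): [2.22, 2.22, 2.57, 3.14, 3.14, 3.14].

### API

Orientations are given as [roll, pitch, yaw] about the fixed x, y, z axes, in that order (R = Rz(yaw) Ry(pitch) Rx(roll)).
In Python, from station import sensors, imaging, bot gives the robot as it stands. The module is installed in compiled form; this text tells all that it offers.
- The arm moves only by the tool apply_moves, never from a script. Its argument "rows" is a list that holds one entry, the list of rows, each a list of 7 numbers: the turn, a rotation vector about the tool's x, y, z in units of 180 degrees (1.0 is 180 degrees), then the shift along the tool's x, y, z in units of 0.08 m (1.0 is 0.08 m), then the opening, from 0 (shut) to 1 (fully open). In form: [[[rx, ry, rz, x, y, z, fingers], ...]]. A call has exactly 5 rows; each row is the pose to reach, as a shift and turn from the pose commanded when the call began, along the tool's axes at that moment, turning the shorter way round; what a row does not reach only later rows make up. A row lasts 1/12 s, in which the tool goes at most 41.7 mm and 7.16 degrees, less where a joint would pass 70% of its speed; a pose out of reach is approached as far as the arm can. A call with a number of a shift or a turn outside -1 to 1 is refused whole. A call with a gripper value outside its range is refused whole. The fingers move at their own pace and stop on an object; the grip force is fixed at half the most. Time passes only in rows, so rows that repeat a pose let the fingers close, or fill a call up. It gives the time, the measured TCP pose, the force, the opening and the grip force at its end, in the units of the state.
- sensors.sense(): the state, without advancing time (a new reading comes with each control period).
- imaging.grab_frame(name): name is "side" or "top"; returns a dict with "frame" (420x560x3 uint8, blue, green, red), "range_z" (420x560 float32, mm along the optical axis (not along the pixel's ray), 0 where there is no reading), "K" (3x3 intrinsics, pixels), "origin" and "attitude" of the camera in the world. Camera axes: x right, y up, looking along -z (the intrinsics and any distortion apply to the point x, -y, -z); pixel columns grow to the right and rows downward; lengths in mm; the calibration is good to about 2 mm. A picture is of the moment at which its call begins.
- bot.close_job(): hands the job in; it is judged then, once.
The state is a dict: "time": time; "q": joint angles; "joint_vel": joint speeds; "joint_torque": joint torques, N m; "ee_pos": TCP position; "ee_rot": TCP orientation; "wrist_force": force on the tool from outside, world axes, zero at the start; "torque": the same for the moment, N m; "width": finger opening in mm; "gripper_force": force on a finger pad.
Only numpy, scipy, OpenCV 4.12 (cv2) and the standard library are available. Lean on these libraries where they do the work, as an engineer would, in place of code of your own. Each camera call takes 0.05 s, during which the arm holds its last target. There are 200 camera calls.

### The job

One of the two clamping fixtures has a copper bar lying in it. Flip that fixture's cam lever over its high point until it snaps down closed on the other side, so that the bar is clamped where it lies. Leave the lever of the empty fixture open.

Things in the scene. Friction and masses are not known exactly. Their poses are not given: they have to be found in the camera images.
- loaded_fixture: The fixture that holds the copper bar, fixed to the table: aluminium base plate 100 (x) x 124 (y) x 10 mm, in its middle a bridge with two steel cheeks (top 65 mm) and a cam lever between them. Origin: centre of the underside, z up. The lever turns on a pin along the fixture's y axis, 55 mm above the origin. It is 93 mm long from the pin; its outer 43 mm are a round black grip 19 mm thick.
- loaded_lever (a joint): Lever angle, rad. 0 = open (start): leans 0.35 rad from vertical to the fixture's -x side, end 32 mm to -x of the pin, 142 mm above the table. Grows as it swings over the top to +x; 1.65 = closed stop, end 90 mm to +x, 80 mm up. A spring resists (about 6 N at the grip, with rubbing up to 15 N) until the high point at 0.75 rad, and throws it back if let go; past that it snaps shut by itself and stays.
- copper_bar: Loose flat copper bar, 24 mm wide (x), 110 mm long (y), 6 mm thick, 0.1 to 0.2 kg. It lies along the loaded fixture's y axis between low guides under the bridge, its ends showing on both sides. Origin: centre of its underside, 10 mm above the table over the fixture's origin.
- empty_fixture: A second fixture, identical but with no bar in it, also fixed to the table; same origin and axes. To be left open.
- empty_lever (a joint): Angle of the cam lever on the empty fixture, rad, same meaning: 0 open (the start and where it must stay), 1.65 closed.
Not all that is in view belongs to the job. There is more than one size of the copper_bar; the job needs the larger.

How it is judged:
By the outcome, as a careful person would: the job done as asked, in the order asked, and still so for the second after the job is handed in, with the robot touching nothing.
It also fails if it takes over 29 s, if anything falls off the work surface, if the arm or the gripper's body presses on something with over 40 N, if the wrist force passes 120 N, or if a joint passes its speed limit or range.

## Working session

There is one attempt and no reset: what is moved stays moved. The work goes in short steps, Python scripts to look and compute and a tool call to move; the robot and the scene stay as the last step left them, time stands still between calls to the robot, and variables do not carry over. Pictures are saved under pics/ and viewed, at most 10 in all, crops included, and the job is handed in when it is done.

Besides the shell and the picture viewer there is one more tool, called after "Emit:" in YAML: its name, and indented under it one key for each argument. apply_moves: Moves the arm, as the interface text tells. Shifts and turns lie within -1 to 1; 1 stands for 0.08 m of shift or 180 degrees of turn. Its arguments: {"type":"object","properties":{"rows":{"type":"array","items":{"type":"array","items":{"type":"array","items":{"type":"number"}}}}},"required":["rows"]}

```bash
mkdir -p pics
cat > h.py <<'E'
import numpy as np,cv2
from station import sensors,imaging,bot
from scipy.spatial.transform import Rotation as R
def grab(n):
    d=imaging.grab_frame(n); return d
def rot(a):
    a=np.array(a,float)
    return a if a.shape==(3,3) else R.from_euler('xyz',a).as_matrix()
def cloud(d):
    z=d["range_z"].astype(float);K=np.array(d["K"]);v,u=np.mgrid[:z.shape[0],:z.shape[1]]
    P=np.stack([(u-K[0,2])/K[0,0]*z,-(v-K[1,2])/K[1,1]*z,-z],-1)
    return P@rot(d["attitude"]).T+np.array(d["origin"])
E
python3 - <<'E'
from h import *
for n in("top","side"):
    d=grab(n);cv2.imwrite(f"pics/{n}0.png",d["frame"]);print(n,d["K"],d["origin"],d["attitude"],[k for k in d]);np.save(n+"0.npy",cloud(d))
print(sensors.sense())
E
```

```text
top [[451.25437703   0.         279.78309932]
 [  0.         451.25437703 207.2213122 ]
 [  0.           0.           1.        ]] [395.18836666 142.16672222 919.76423505] [ 0.17633992  0.00453639 -1.59044576] ['frame', 'range_z', 'K', 'origin', 'attitude']
side [[421.06167136   0.         280.23447375]
 [  0.         421.06167136 203.14693761]
 [  0.           0.           1.        ]] [ 485.58730058 -581.40964778  474.74216196] [ 1.05969887 -0.01170066 -0.10570972] ['frame', 'range_z', 'K', 'origin', 'attitude']
{'time': 0.1, 'q': array([ 1.07541850e+00,  3.00429831e-01,  1.52153925e+00,  4.00420437e-05,
        1.32068777e+00, -6.66102650e-02]), 'joint_vel': array([-9.33610526e-05, -2.50330259e-04, -1.46602096e-03, -3.28507930e-04,
        3.26849460e-04, -1.16040805e-03]), 'joint_torque': array([ 2.71357916e-03, -5.44379032e+01, -3.62371230e+01, -7.26709163e-05,
        3.05757596e-03,  5.08510993e-05]), 'ee_pos': array([228.56004115, 500.02545721, 230.76164543]), 'ee_rot': array([-3.14053340e+00, -1.09533535e-04,  2.71281511e+00]), 'wrist_force': array([-0.09131048, -0.68604275,  0.50342578]), 'torque': array([ 0.04654822,  0.03647615, -0.01694964]), 'gripper_force': 0.0, 'width': 85.3920493357509}
```

View pics/top0.png

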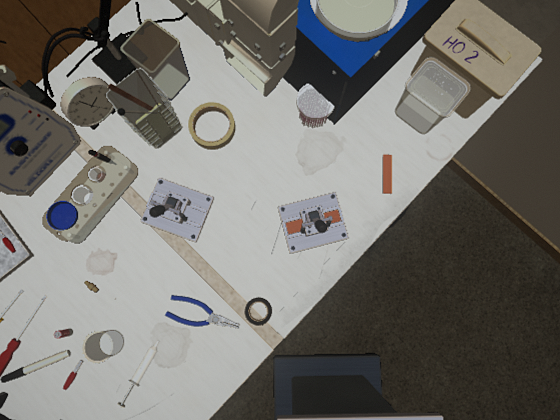

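View pics/side0.png

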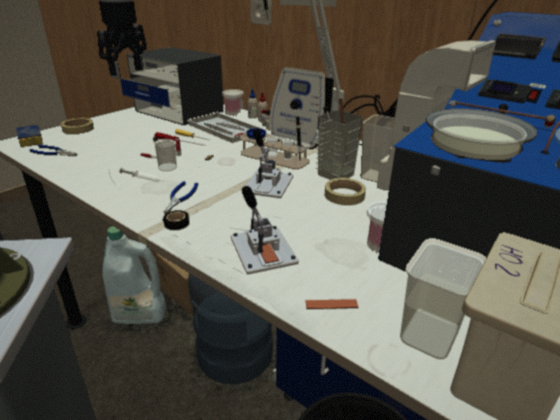

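Run:
```python
from h import *
im=cv2.imread("pics/top0.png");s=cv2.imread("pics/side0.png")
a=cv2.resize(im[180:265,265:365],(600,510),interpolation=cv2.INTER_CUBIC)
cv2.imwrite("pics/c1.png",a)
b=cv2.resize(s[170:280,220:310],(480,587),interpolation=cv2.INTER_CUBIC)
cv2.imwrite("pics/c2.png",b)
P=np.load("top0.npy");S=np.load("side0.npy")
for n,(u0,u1,v0,v1) in {"loaded":(268,358,185,260),"empty":(135,222,170,248)}.items():
    Q=P[v0:v1,u0:u1].reshape(-1,3);q=Q[(Q[:,2]>5)&(Q[:,2]<14)]
    r=cv2.minAreaRect(q[:,:2].astype(np.float32));print(n,len(q),r,np.median(q[:,2]))
    for lo,hi in((50,75),(80,100),(100,120),(120,135),(135,160)):
        t=Q[(Q[:,2]>lo)&(Q[:,2]<hi)];print(lo,hi,len(t),t.mean(0).round(1) if len(t) else '')
print("side grip", [ (u,v,S[v,u].round(0)) for u,v in((246,190),(249,198),(253,207),(268,253))])
```

```text
loaded 1787 ((520.2777099609375, 72.42240142822266), (125.11198425292969, 133.4507293701172), 12.012715339660645) 10.283318275660235
50 75 191 [526.8  79.2  64.2]
80 100 100 [515.4  76.2  86.1]
100 120 7 [512.   76.3 115.6]
120 135 27 [504.4  76.1 127.6]
135 160 85 [497.3  71.4 140.3]
empty 1962 ((565.4889526367188, 361.7095031738281), (178.45852661132812, 139.6925506591797), 84.78428649902344) 9.855072396320963
50 75 195 [558.3 349.7  64.1]
80 100 104 [547.5 356.3  86.5]
100 120 27 [540.1 356.1 113.6]
120 135 43 [534.7 358.3 128.1]
135 160 81 [530.6 364.3 140.7]
side grip [(246, 190, array([499.,  64., 139.])), (249, 198, array([503.,  63., 124.])), (253, 207, array([510.,  67., 103.])), (268, 253, array([535.,  49.,  15.]))]
```

View pics/c1.png

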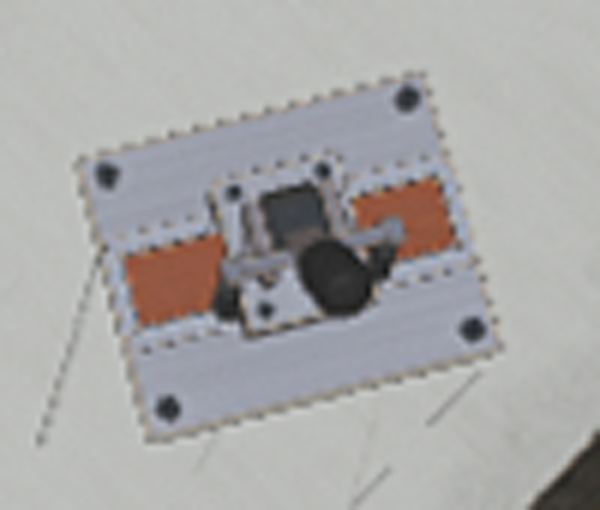

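View pics/c2.png

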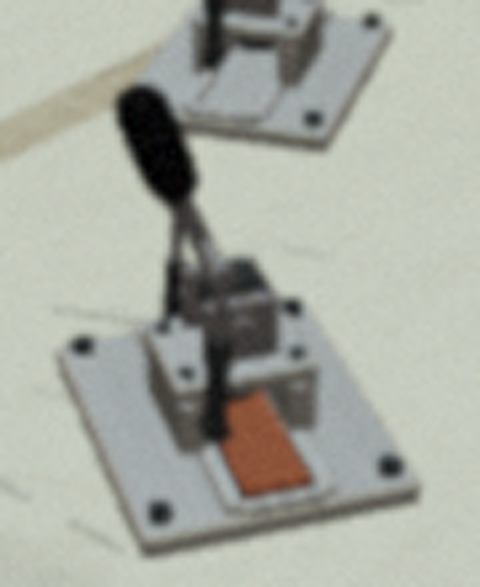

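The top view shows two fixtures. The one at (313,222) has copper showing on both sides of its bridge at (292,228) and (335,215). The one at (178,209) has no copper. The loose bar at (387,174) is a smaller one lying on the table. The crop confirms (313,222) is the loaded fixture: its lever grip leans towards the image bottom, with the grip end near (321,226).

Run:
```python
from h import *
P=np.load("top0.npy");d=grab("top")
K=np.array(d["K"]);A=rot(d["attitude"]);o=np.array(d["origin"])
def ray(u,v,z):
    r=A@np.array([(u-K[0,2])/K[0,0],-(v-K[1,2])/K[1,1],-1]);return o+r*(z-o[2])/r[2]
c=np.array([ray(265+a/6,180+b/6,10) for a,b in((80,160),(423,73),(500,350),(148,440))])
print(c.round(1)); m=c.mean(0)
y=(c[0]-c[1])+(c[3]-c[2]); yaw=np.arctan2(-y[0],y[1]);print("centre",m,"yaw",yaw,np.linalg.norm(y)/2)
X=np.array([np.cos(yaw),np.sin(yaw)])
print("tip check",m[:2]-32*X,"start",m[:2]-80*X,"end",m[:2]+42*X)
p=sensors.sense()
T=R.from_euler('xyz',p['ee_rot']).as_matrix()
print("tool delta/80",T.T@(np.r_[m[:2]-85*X,190]-p['ee_pos'])/80, "turn",(yaw+np.pi-p['ee_rot'][2])/np.pi)
```

```text
[[558.6 146.1  10. ]
 [586.5  27.8  10. ]
 [490.6   5.8  10. ]
 [462.8 125.1  10. ]]
centre [524.61509958  76.1861048   10.        ] yaw 0.23068754325795218 121.99999436585993
tip check [493.46279812  68.86940377] start [446.73434594  57.89435221] end [565.50249524  85.78927491]
tool delta/80 [-4.72857976 -3.9305139   0.51390116] turn 0.20991433408458832
```

Emit:
apply_moves:
  rows:
    - [[0,0,0,-0.19,-0.16,0,0],[0,0,0,-0.38,-0.32,0,0],[0,0,0,-0.57,-0.48,0,0],[0,0,0,-0.76,-0.64,0,0],[0,0,0,-0.95,-0.79,0,0]]

```text
time: 0.57
ee_pos: [271.7, 410.1, 231.1]
ee_rot: [-3.141, -0.0, 2.713]
wrist_force: [0.4, -0.0, -0.0]
width: 25.7
gripper_force: 0.0
```

Emit:
apply_moves:
  rows:
    - [[0,0,0,-0.19,-0.16,0,0],[0,0,0,-0.38,-0.32,0,0],[0,0,0,-0.57,-0.48,0,0],[0,0,0,-0.76,-0.64,0,0],[0,0,0,-0.95,-0.79,0,0]]

```text
time: 0.98
ee_pos: [314.6, 321.0, 231.2]
ee_rot: [-3.141, -0.0, 2.713]
wrist_force: [0.2, -0.6, -0.1]
width: 0.2
gripper_force: 0.0
```

Emit:
apply_moves:
  rows:
    - [[0,0,0,-0.19,-0.16,0,0],[0,0,0,-0.38,-0.32,0,0],[0,0,0,-0.57,-0.48,0,0],[0,0,0,-0.76,-0.64,0,0],[0,0,0,-0.95,-0.79,0,0]]

```text
time: 1.4
ee_pos: [357.4, 232.0, 231.2]
ee_rot: [-3.141, -0.0, 2.713]
wrist_force: [-0.5, 0.7, -0.4]
width: -0.3
gripper_force: 0.0
```

Emit:
apply_moves:
  rows:
    - [[0,0,0,-0.19,-0.16,0,0],[0,0,0,-0.38,-0.32,0,0],[0,0,0,-0.57,-0.48,0,0],[0,0,0,-0.76,-0.64,0,0],[0,0,0,-0.95,-0.79,0,0]]

```text
time: 1.82
ee_pos: [400.2, 142.9, 231.2]
ee_rot: [-3.141, -0.0, 2.713]
wrist_force: [-1.0, 0.2, 0.2]
width: 0.0
gripper_force: 0.0
```

Emit:
apply_moves:
  rows:
    - [[0,0,-0.04,-0.1,-0.16,0,0],[0,0,-0.08,-0.38,-0.32,0,0],[0,0,-0.12,-0.57,-0.48,0,0],[0,0,-0.16,-0.76,-0.64,0,0],[0,0,-0.21,-0.93,-0.77,0,0]]

```text
time: 2.23
ee_pos: [442.4, 55.7, 231.1]
ee_rot: [-3.142, -0.0, -2.94]
wrist_force: [-0.2, 0.9, -0.5]
width: -0.1
gripper_force: 0.0
```

Emit:
apply_moves:
  rows:
    - [[0,0,-0.01,0,0,0.2,0],[0,0,-0.01,0,0,0.4,0],[0,0,-0.01,0,0,0.6,0],[0,0,-0.01,0,0,0.75,0],[0,0,-0.01,0,0,0.75,0]]

```text
time: 2.65
ee_pos: [441.0, 56.8, 169.1]
ee_rot: [3.141, -0.004, -2.914]
wrist_force: [0.5, -0.3, 0.1]
width: -0.1
gripper_force: 0.0
```

Emit:
apply_moves:
  rows:
    - [[0,0,0,0,0,0.2,0],[0,0,0,0,0,0.4,0],[0,0,0,0,0,0.6,0],[0,0,0,0,0,0.74,0],[0,0,0,0,0,0.74,0]]

```text
time: 3.07
ee_pos: [441.4, 56.9, 110.9]
ee_rot: [3.141, -0.003, -2.914]
wrist_force: [0.2, 0.5, 0.6]
width: -0.3
gripper_force: 0.0
```

Run:
```python
from h import *
s=grab("side")["frame"];t=grab("top")["frame"]
a=cv2.resize(s[130:290,190:330],(525,600));b=cv2.resize(t[170:290,265:365][:, :55],(275,600)) 
cv2.imwrite("pics/c3.png",np.hstack([a,b]));p=sensors.sense();print(p['ee_pos'],p['ee_rot'])
yaw=.2307;X=np.array([np.cos(yaw),np.sin(yaw)]);e=p['ee_pos'][:2]-[524.6,76.2];print(e@X,e@[-X[1],X[0]])
```

```text
[442.36058077  56.95792471 112.77673486] [-3.14153440e+00  1.52656956e-04 -2.91394114e+00]
-84.46048946335802 0.07249940372587484
```

View pics/c3.png

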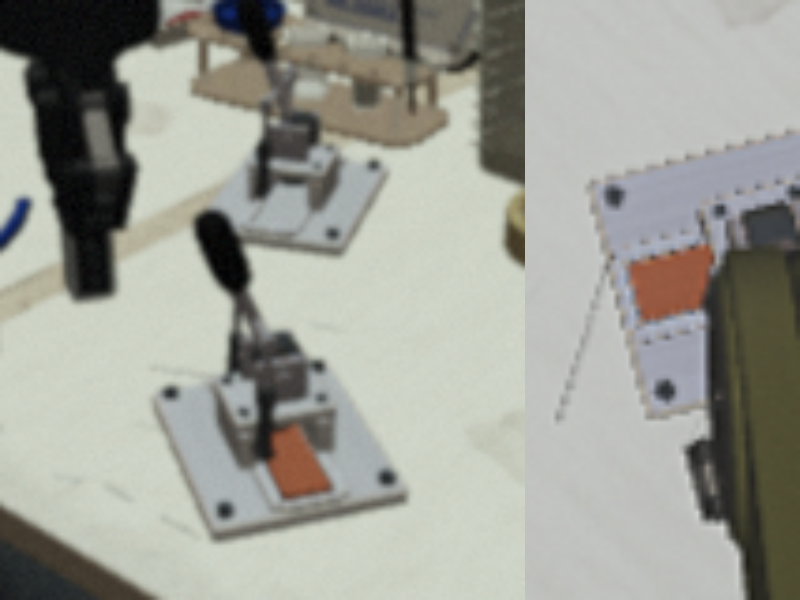

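The shut fingers, tip at crop (90,295), stand on the −x side of the loaded lever, whose grip is at (222,250). They are lined up for the push.

Emit:
apply_moves:
  rows:
    - [[0,0,0,-0.08,0,0,0],[0,0,0,-0.16,0,0,0],[0,0,0,-0.24,0,0,0],[0,0,0,-0.32,0,0,0],[0,0,0,-0.4,0,0,0]]

```text
time: 3.58
ee_pos: [474.1, 64.3, 112.3]
ee_rot: [-3.142, 0.0, -2.914]
wrist_force: [0.8, -0.1, -0.5]
width: -0.1
gripper_force: 0.0
```

Emit:
apply_moves:
  rows:
    - [[0,0,0,-0.08,0,0,0],[0,0,0,-0.16,0,0,0],[0,0,0,-0.24,0,0,0],[0,0,0,-0.32,0,0,0],[0,0,0,-0.4,0,0,0]]

```text
time: 4.0
ee_pos: [504.6, 71.5, 112.0]
ee_rot: [3.141, -0.001, -2.914]
wrist_force: [-4.8, -0.2, 2.7]
width: 0.1
gripper_force: 2.5
```

Contact is steady, at about 5 N, so I continue the push.

Emit:
apply_moves:
  rows:
    - [[0,0,0,-0.08,0,0,0],[0,0,0,-0.16,0,0,0],[0,0,0,-0.24,0,0,0],[0,0,0,-0.32,0,0,0],[0,0,0,-0.4,0,0,0]]

```text
time: 4.42
ee_pos: [536.3, 78.7, 111.9]
ee_rot: [-3.142, -0.0, -2.914]
wrist_force: [-0.8, 0.6, -0.3]
width: 0.1
gripper_force: 0.1
```

Emit:
apply_moves:
  rows:
    - [[0,0,0,-0.08,0,0,0],[0,0,0,-0.16,0,0,0],[0,0,0,-0.24,0,0,0],[0,0,0,-0.32,0,0,0],[0,0,0,-0.4,0,0,0]]

```text
time: 4.83
ee_pos: [567.5, 86.0, 112.1]
ee_rot: [-3.142, 0.0, -2.914]
wrist_force: [0.4, 0.0, -0.5]
width: -0.3
gripper_force: 0.0
```

Run:
```python
from h import *
s=grab("side")["frame"]
cv2.imwrite("pics/c4.png",cv2.resize(s[130:290,190:330],(525,600)))
```

```text
(no output)
```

View pics/c4.png

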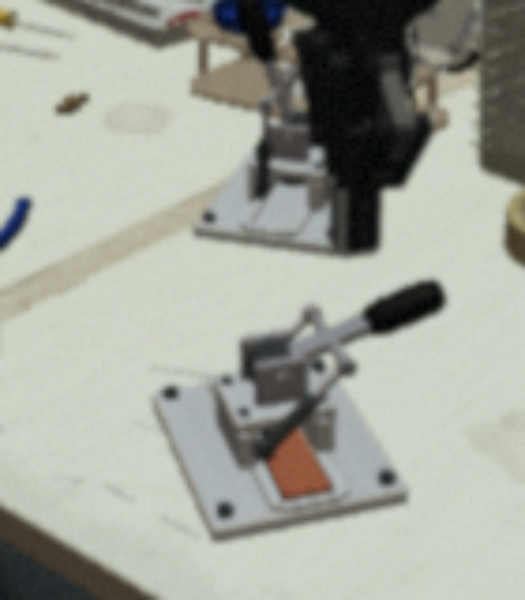

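The side crop shows the loaded lever over on the +x side, grip at (405,305). The bar is still in place and the empty lever still stands open. I'll lift clear and check the angle.

Emit:
apply_moves:
  rows:
    - [[0,0,0,0.05,0,-0.2,0],[0,0,0,0.1,0,-0.4,0],[0,0,0,0.2,0,-0.6,0],[0,0,0,0.3,0,-0.8,0],[0,0,0,0.4,0,-1,0]]

```text
time: 5.3
ee_pos: [535.3, 78.5, 192.8]
ee_rot: [3.142, -0.0, -2.914]
wrist_force: [0.6, -0.4, -0.1]
width: 0.2
gripper_force: 0.0
```

Emit:
apply_moves:
  rows:
    - [[0,0,0,0.25,0,0,0],[0,0,0,0.5,0,0,0],[0,0,0,0.75,0,0,0],[0,0,0,1,0,0,0],[0,0,0,1,0,0,0]]

```text
time: 5.72
ee_pos: [455.5, 60.2, 192.2]
ee_rot: [3.142, -0.0, -2.914]
wrist_force: [-0.1, 0.3, -0.3]
width: -0.3
gripper_force: 0.0
```

Run:
```python
from h import *
d=grab("side");s=d["frame"];C=cloud(d)
cv2.imwrite("pics/c5.png",cv2.resize(s[130:290,190:330],(525,600)))
yaw=.2307;M=R.from_euler('z',yaw).as_matrix()
for n,c in("loaded",(524.6,76.2,0)),("empty",(560,352,0)):
    q=((C-np.array(c))@M).reshape(-1,3)
    q=q[(abs(q[:,0])<110)&(abs(q[:,1])<20)&(q[:,2]>70)&(q[:,2]<155)]
    print(n,len(q),q.min(0).round(),q.max(0).round(),q[q[:,0]>65].mean(0).round())
```

```text
loaded 197 [ 45. -11.  70.] [91.  6. 87.] [78. -5. 79.]
empty 216 [-31. -19.  70.] [ -1.  20. 143.] [nan nan nan]<stdin>:8: RuntimeWarning: Mean of empty slice.
  ret = um.true_divide(
```

View pics/c5.png

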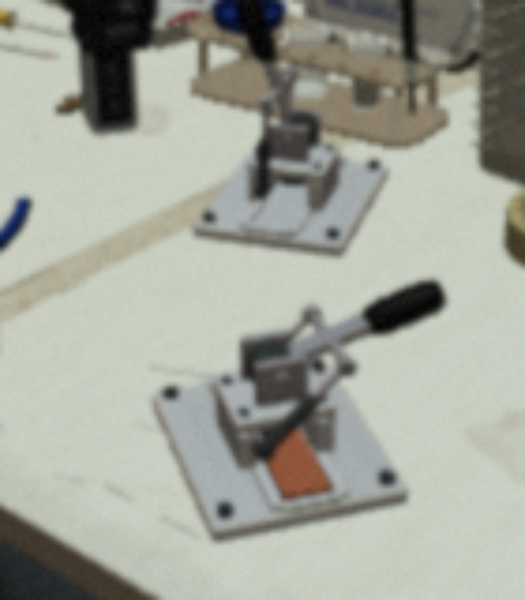

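The lever end is about 91 mm to +x and 80 mm up, which matches the closed stop. The empty lever is still open (grip at crop (262,30)) and the robot touches nothing.

```bash
python3 -c "
from station import bot
print(bot.close_job())"
```

```text
the job is handed in; nothing more can be done
None
```

The loaded fixture's lever is snapped shut at its closed stop with the copper bar lying where it was, the empty fixture's lever is still open, and I handed the job in after about 6 s of robot time.

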